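Draw out the drying-cabinet tray with its keyhole pull

ROBOT

A 7-joint arm with a two-finger parallel gripper is mounted at the origin on the work surface. World frame = base frame: x ahead of the robot, y to its left, z up, the work surface at z = 0. Lengths are in m, angles in rad, forces in N, time in s.
With the tool pointing down it reaches from about 0.425 to 1.025 m from the base axis. Payload 3.6 kg.
Tool frame: the origin (TCP) lies between the finger pads; the fingertips stand bot.tips_ahead ahead of it and the grasp point (between the pads) lies 11 mm behind it (bot.tips_ahead is the distance from the TCP to the fingertips, in m); z points along the fingers, x is the direction in which the jaws open and shut, and the axes are right-handed (so a half turn about z gives the same grasp; the last joint's range is limited). The gripper opens to 85 mm and grips with 20 to 120 N. Pads are 22 mm wide; open, the fingers measure 114 mm over their backs; the gripper's body (76 mm by 85 mm) begins 54 mm behind the grasp point. The pads swing forward as they close: fully open they stand 13 mm farther back than shut.
Start: joints at [-1.228, 0.591, 0.048, 1.609, -0.033, 0.943, -0.034], TCP at [0.306, 0.657, 0.217] pointing down, gripper open.
Joint ranges: [-2.69, 2.69], [-0.47, 2.24], [-1.27, 1.36], [0.19, 2.51], [-1.53, 4.68], [0.08, 2.07], [-3.09, 3.09]. Speed limits (rad/s): [2.57, 2.57, 3.14, 3.14, 3.14, 3.14, 3.14].

INTERFACE

Orientations are given as a unit quaternion [x, y, z, w].
In Python, from rig import bot gives the robot as it stands. Calls block until the motion is done:
- bot.move_pose(position, orientation): joint-space move of the TCP to a pose.
- bot.line_to(position, frame=None, rate=0.15): straight line of the TCP; frame=None keeps the orientation; rate is the mean speed in m/s.
- bot.movej(angles): joint-space move.
- bot.command_gripper(opening): opening from 0.0 (shut) to 1.0 (fully open); the grip force is fixed at half the most; returns when the fingers have stopped.
- bot.wait(seconds).
- bot.ik(position, orientation): joint angles nearest the present ones, or None.
- bot.read_state(): the state.
- bot.read_camera(name): name is "scene" or "side" or "wrist"; returns (picture, depth): 400x640x3 uint8, red, green, blue; 400x640 float32, m along the optical axis (not along the pixel's ray), 0 where there is no reading.
- bot.camera_model(name): a dict with "intrinsics" (3x3 intrinsics, pixels), "k1" (the pictures are not rectified: a ray, as slopes to the right and down, at radius r is drawn at 1 + k1 r^2 times it, then the intrinsics apply), "R" (3x3) and "t" (3): a world point X has camera coordinates R X + t. Camera axes: x right, y down, z forward; pixel columns grow to the right and rows downward; lengths in m; the calibration is good to about 2 mm. A picture is of the moment at which its call begins: read the wrist's pose just before it. camera_model takes no time and is no camera call; for the wrist camera it gives the pose at the moment of the call.
A pose or a line that the arm cannot do raises bot.MotionError and nothing moves.
- bot.sign_off(): hands the job in, once; it reports no verdict.
Trained networks look in the newest picture that a camera, given by its name, has taken for a name from the list of things; names that differ only in an ending like _2 or _b are one class to them, and where a whole thing is asked for, a point or a joint stands for the part that bears it (a point fixed in the world has none). Each returns a list of dicts, best first, with "p" (0 to 1); they miss things now and then, are a little off and sometimes report something else, mostly with a low value. They report only what shows in the picture. A call takes as long as a camera call. They do not tell look-alikes from the thing itself.
- bot.trace(camera, label): "pixels" (400x640 bool, what is visible of it) and "location" ([column, row] in pixels, amid what is visible of it).
The state is a dict: "clock": time; "joint_pos": joint angles; "dq": joint speeds; "tau": joint torques, N m; "position": TCP position; "orientation": TCP orientation; "force": force on the tool from outside, world axes, zero at the start; "wrist_torque": the same for the moment, N m; "width": opening from 0.0 (shut) to 1.0 (fully open).
Only numpy, scipy, OpenCV 4.12 (cv2) and the standard library are available. Lean on these libraries where they do the work, as an engineer would, in place of code of your own. Each camera call takes 0.05 s, during which the arm holds its last target.

TASK

The tray of the bench-top drying cabinet has no handle of its own, only a headed stud clamped a little to one side of its middle: take the loose keyhole pull, find the stud with its large hole while the tray is still in, and let it down until the stud is home at the top of the narrow slot. Then draw the tray out by the pull as far as it will go, feeling for the stop, and leave the pull hanging locked on the stud. Work gently, never forcing the pull against the tray or its stop; keep the fingers themselves off the tray, and leave the wash bottle, the beaker and the tube rack standing where they are.

Things in the scene. Friction and masses are not known exactly. Their poses are not given: they have to be found in the camera images.
- cabinet: White bench-top drying cabinet, fixed, 240 wide, 230 deep, 248 high, front facing the robot's right. Origin: foot of the front face, mid width; x into the cabinet, y left, z up. Tray front 109-224 mm above the bench, flush when shut. Its clear roof (underside 240 mm up, 8 thick) juts 55 mm out over the front, full width: a gripper at the stud must lean 30-45 degrees, fingers forward and down.
- tray (a joint): How far the tray is drawn out of the cabinet along the cabinet's -x, m: 0 fully in, 0.12 at its stop. It may start up to 0.02 out. It runs with about 5 N of friction, so pressing on it pushes it back in. At either end it stops hard: slow down there and feel for it.
- tray_mid (a point): Point 5 mm out from the middle of the tray front, 165 mm above the bench; axes as the cabinet's; moves with the tray. The stud is clamped at this height but up to 8 mm to either side (along y); just where is not reported. It points along -x: neck 8 mm diameter, 10 long (its middle level in x with this point), then a head 21 diameter, 6 thick, bevelled to 15, ending 16 mm out from the tray.
- pull: Loose keyhole pull, about 0.2 kg, standing on the bench: upright aluminium plate 60 wide (y), 125 high (z), 5 thick (x); behind it (-x side) a grey handle fin 16 thick (y), 75 long, 50 high from the bottom edge, with a cross foot 44 wide, 12 long, 12 high at its end. Origin: middle of the plate's bottom edge, mid thickness; x is the side pressed to the tray (in use along cabinet x), z up.
- pull_hole (a point): Centre of the keyhole's large end, eight-sided, 24 mm across flats, 72 mm above the plate's bottom edge. The head passes only here, 1.5 mm to spare all round. A plate that stops 5 to 20 mm short of the tray front is resting on the head: draw back, shift 2 or 3 mm sideways and press again. Axes as the pull's.
- pull_slot_end (a point): Where the stud's axis lies in the plate when the pull hangs locked: 100 mm above the plate's bottom edge, 28 mm above the large hole's centre. The slot between is 12 mm wide and its flat upper end lies 104 mm up. Axes as the pull's.
- pull_grip (a point): A good place to grip the fin across its 16 mm thickness (fingers closing along the pull's y): 45 mm behind the plate, 32 mm above the bottom edge. Axes as the pull's.
- wash_bottle: Bystander: white bottle, 60 mm diameter, 170 mm high, standing before the cabinet, nearer to or farther from the robot than the pull, whose places they swap. Origin at the centre of its base.
- beaker: Bystander: white open cup, 76 mm rim diameter, 90 mm high, standing beyond, away from the robot. Origin at the centre of its base.
- tube_rack: Bystander: purple tube rack 160 x 85 x 45 mm (x, y, z), lying beyond, away from the robot. Origin at the centre of its underside.
There are look-alikes about, which are no part of the job. Leave any brown, pink or yellow look-alike of the pull alone.

How it is judged:
By the outcome, as a careful person would: the job done as asked, in the order asked, and still so for the second after the job is handed in, with the robot touching nothing.
It also fails if it takes over 64 s, if anything falls off the work surface, if the arm or the gripper's body presses on something with over 40 N, if the wrist force passes 120 N, or if a joint passes its speed limit or range.

## Working session

There is one attempt and no reset: what is moved stays moved. The work goes in short steps, each a Python script; the robot and the scene stay as the last script left them, time stands still between calls to the robot, and variables do not carry over. Pictures are saved under pics/ and viewed, and the job is handed in when it is done.

```bash
ls; mkdir -p pics
python3 - <<'E'
from rig import bot
import cv2
print(bot.read_state(), bot.tips_ahead)
for n in ["scene","side","wrist"]:
    p,d=bot.read_camera(n); cv2.imwrite(f"pics/{n}0.png",p[:,:,::-1]); m=bot.camera_model(n); print(n,m)
E
```

```text
pics
{'clock': 0.0, 'joint_pos': array([-1.22848767,  0.59212391,  0.04829351,  1.60983796, -0.03329173,
        0.9426697 , -0.03369706]), 'dq': array([-0.00140538, -0.00059503, -0.00068774,  0.00027856, -0.00101369,
       -0.00147307,  0.00026772]), 'tau': array([ 2.76607798e-04, -5.48694384e+01,  1.54663369e+00, -1.98121655e+01,
        9.43424937e-03,  8.69110896e-03,  1.91724627e-05]), 'position': array([0.30568575, 0.65645821, 0.21543149]), 'orientation': array([ 8.43225162e-01,  5.37559372e-01, -9.05537263e-04,  6.54354721e-04]), 'force': array([-0.35160575, -0.66416937, -0.44227685]), 'wrist_torque': array([ 0.05602971, -0.0064831 ,  0.02193579]), 'width': 0.9982756817217258} 0.008
scene {'intrinsics': array([[372.8614778 ,   0.        , 316.90346077],
       [  0.        , 372.8614778 , 195.76476576],
       [  0.        ,   0.        ,   1.        ]]), 'k1': 0.006736812676091012, 'R': array([[ 0.33946436,  0.94043672, -0.01851254],
       [ 0.74656851, -0.28135272, -0.60288979],
       [-0.57218826,  0.19083872, -0.79760967]]), 't': array([-0.11438382, -0.3882022 ,  1.47213802])}
side {'intrinsics': array([[367.44333558,   0.        , 325.66416542],
       [  0.        , 367.44333558, 202.01530163],
       [  0.        ,   0.        ,   1.        ]]), 'k1': -0.04451418802367247, 'R': array([[-0.96591344, -0.2583603 , -0.01616105],
       [-0.18763139,  0.74176066, -0.64388321],
       [ 0.17834149, -0.61890312, -0.7649531 ]]), 't': array([0.54946702, 0.25188098, 0.90680716])}
wrist {'intrinsics': array([[296.03174668,   0.        , 320.62338908],
       [  0.        , 296.03174668, 199.22906787],
       [  0.        ,   0.        ,   1.        ]]), 'k1': -0.012271686494347303, 'R': array([[ 0.42112689,  0.90699907, -0.00219978],
       [ 0.86094218, -0.3989769 ,  0.31558835],
       [ 0.28536067, -0.13479662, -0.94889365]]), 't': array([-0.72403089, -0.04240405,  0.38078238])}
```

View pics/scene0.png

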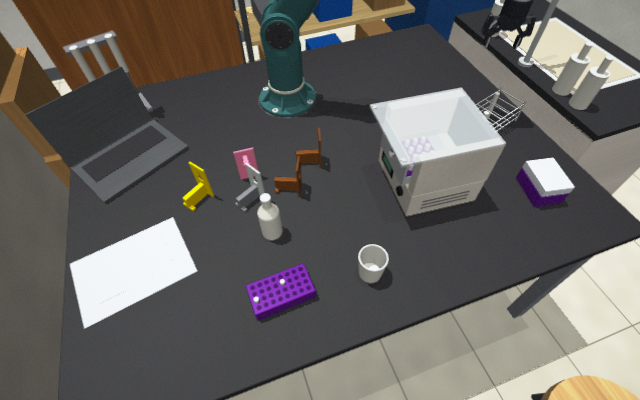

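View pics/side0.png

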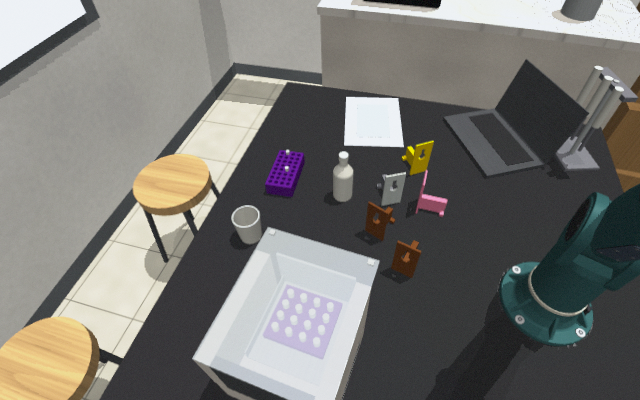

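View pics/wrist0.png

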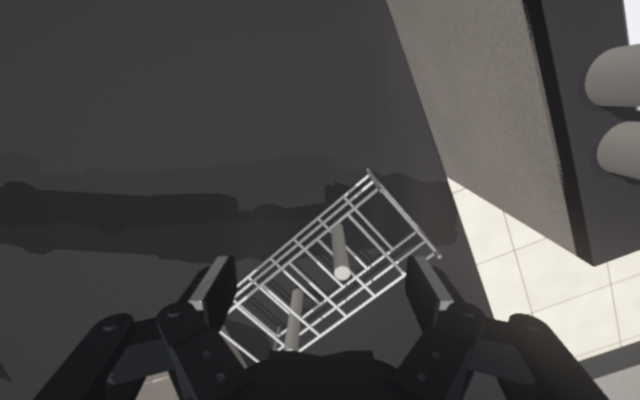

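The scene picture shows the grey pull at about (250,187), with the bottle in front of it at (270,218). Pink, yellow and two brown look-alikes stand around it, and the cabinet is at (440,150). Next I'll measure them.

```bash
cat > h.py <<'E'
from rig import bot
import numpy as np, cv2
def undist(m,uv):
    K=m["intrinsics"];uv=np.asarray(uv,float).reshape(-1,2)
    d=np.c_[(uv[:,0]-K[0,2])/K[0,0],(uv[:,1]-K[1,2])/K[1,1]]
    s=d.copy()
    for _ in range(8): s=d/(1+m["k1"]*(s**2).sum(1,keepdims=True))
    return s
def pts(m,uv,z):
    s=undist(m,uv);c=np.c_[s,np.ones(len(s))]*np.asarray(z).reshape(-1,1)
    return (c-m["t"])@m["R"]
def proj(m,X):
    c=np.asarray(X,float).reshape(-1,3)@m["R"].T+m["t"];s=c[:,:2]/c[:,2:]
    s=s*(1+m["k1"]*(s**2).sum(1,keepdims=True));K=m["intrinsics"]
    return s*[K[0,0],K[1,1]]+[K[0,2],K[1,2]]
def cloud(m,d,mask):
    v,u=np.nonzero(mask&(d>0));return pts(m,np.c_[u,v],d[v,u]),np.c_[u,v]
E
python3 - <<'E'
from h import *
import pickle
D={}
for n in ["scene","side"]:
    p,d=bot.read_camera(n);m=bot.camera_model(n)
    D[n]=dict(p=p,d=d,m=m,t={})
    for l in ["cabinet","tray","tray_mid","pull","pull_hole","pull_slot_end","pull_grip","wash_bottle","beaker","tube_rack"]:
        r=bot.trace(n,l);D[n]["t"][l]=r
        for q in r:
            P,_=cloud(m,d,q["pixels"])
            print(n,l,round(q["p"],2),np.round(q["location"]),q["pixels"].sum(),np.round(np.median(P,0),3) if len(P) else None)
pickle.dump(D,open("D.pkl","wb"))
print(bot.read_state()["clock"])
E
```

```text
scene cabinet 0.67 [267. 219.] 819 [ 0.593 -0.229  0.102]
scene cabinet 0.63 [436. 147.] 11999 [0.623 0.248 0.246]
scene tray 0.63 [393. 168.] 519 [0.586 0.155 0.138]
scene tray_mid 0.65 [395. 165.] 562 [0.581 0.155 0.139]
scene pull 0.92 [310. 156.] 354 [ 0.358 -0.029  0.041]
scene pull 0.82 [244. 159.] 442 [ 0.345 -0.246  0.077]
scene pull 0.74 [253. 193.] 601 [ 0.444 -0.244  0.047]
scene pull 0.69 [289. 184.] 461 [ 0.444 -0.127  0.041]
scene pull 0.42 [270. 219.] 796 [ 0.594 -0.229  0.102]
scene pull_hole 0.7 [291. 181.] 409 [ 0.444 -0.129  0.043]
scene pull_hole 0.68 [249. 188.] 621 [ 0.443 -0.244  0.047]
scene pull_hole 0.64 [198. 187.] 614 [ 0.378 -0.399  0.047]
scene pull_hole 0.61 [244. 159.] 394 [ 0.345 -0.246  0.077]
scene pull_hole 0.57 [310. 156.] 370 [ 0.357 -0.028  0.037]
scene pull_slot_end 0.96 [241. 162.] 408 [ 0.345 -0.246  0.068]
scene pull_slot_end 0.83 [248. 188.] 601 [ 0.442 -0.243  0.048]
scene pull_slot_end 0.77 [291. 182.] 465 [ 0.444 -0.127  0.041]
scene pull_slot_end 0.74 [197. 185.] 641 [ 0.379 -0.398  0.045]
scene pull_slot_end 0.6 [309. 158.] 334 [ 0.357
[... 1318 characters left out ...]
.74 [405. 254.] 806 [0.358 0.002 0.053]
side pull_slot_end 0.72 [432. 203.] 358 [ 0.304 -0.228  0.036]
side pull_slot_end 0.42 [342. 178.] 737 [ 0.571 -0.203  0.095]
side pull_grip 0.94 [387. 188.] 572 [ 0.429 -0.226  0.059]
side pull_grip 0.93 [415. 159.] 572 [ 0.367 -0.384  0.05 ]
side pull_grip 0.62 [404. 259.] 784 [0.358 0.002 0.056]
side pull_grip 0.55 [432. 205.] 400 [ 0.305 -0.228  0.038]
side wash_bottle 0.94 [342. 180.] 783 [ 0.571 -0.204  0.094]
side wash_bottle 0.37 [393. 188.] 645 [ 0.43  -0.227  0.054]
side beaker 0.67 [248. 224.] 843 [ 0.795 -0.009  0.061]
side tube_rack 0.93 [286. 176.] 1271 [ 0.764 -0.231  0.044]
side tube_rack 0.69 [345. 181.] 779 [ 0.571 -0.204  0.091]
1.25
```

Run:
```python
from h import *
import pickle
from scipy.optimize import least_squares, minimize
D=pickle.load(open("D.pkl","rb"))
boxes=[((-.0025,.0025),(-.03,.03),(0,.125)),((-.0775,-.0025),(-.008,.008),(0,.05)),((-.0775,-.0655),(-.022,.022),(0,.012))]
# pull
def sdf(P,bx):
    out=[]
    for b in bx:
        b=np.array(b);c=b.mean(1);h=(b[:,1]-b[:,0])/2
        q=np.abs(P-c)-h
        out.append(np.linalg.norm(np.maximum(q,0),axis=1)+np.minimum(q.max(1),0))
    return np.min(out,0)
def loc(P,v):
    c,s=np.cos(v[2]),np.sin(v[2]);R=np.array([[c,-s,0],[s,c,0],[0,0,1]])
    return (P-[v[0],v[1],v[3] if len(v)>3 else 0])@R
C={}
for n,xy in(("scene",(444,244)),("side",(430,227))):
    q=[r for r in D[n]["t"]["pull_hole"] if abs(np.median(cloud(D[n]["m"],D[n]["d"],r["pixels"])[0],0)[0]-xy[0]/1e3)<.01 and abs(np.median(cloud(D[n]["m"],D[n]["d"],r["pixels"])[0],0)[1]+xy[1]/1e3)<.01][0]
    P,uv=cloud(D[n]["m"],D[n]["d"],q["pixels"]); 
    col=D[n]["p"][uv[:,1],uv[:,0]].astype(float)
    k=(P[:,2]>.008)&(col.max(1)-col.min(1)<25)
    P=P[k];c=np.median(P,0);P=P[np.linalg.norm(P-c,axis=1)<.1];C[n]=P
    print(n,len(P),np.median(col,0))
def fit(Ps):
    P=np.vstack(Ps);best=None
    for y in np.arange(0,6.28,.4):
        r=least_squares(lambda v:sdf(loc(P,v),boxes),[*np.mean(P,0)[:2],y],loss="soft_l1",f_scale=.003)
        if best is None or r.cost<best.cost:best=r
    return best
for Ps in([C["scene"]],[C["side"]],list(C.values())):
    r=fit(Ps);print("pull",r.x,r.cost,np.median(np.abs(sdf(loc(np.vstack(Ps),r.x),boxes))))
# cabinet: scene front points
out={}
for n in["scene","side"]:
    q=[r for r in D[n]["t"]["cabinet"] if r["pixels"].sum()>3000][0]
    P,uv=cloud(D[n]["m"],D[n]["d"],q["pixels"])
    T=P[np.abs(P[:,2]-.248)<.006]
    print(n,len(T),cv2.minAreaRect((T[:,:2]*1000).astype(np.float32)),P.min(0),P.max(0))
for n in["scene","side"]:
    m=D[n]["m"];p=D[n]["p"].copy()
    v=fit(list(C.values())).x
    c,s=np.cos(v[2]),np.sin(v[2]);R=np.array([[c,-s,0],[s,c,0],[0,0,1]])
    for b in boxes:
        X=np.array([[x,y,z] for x in b[0] for y in b[1] for z in b[2]])@R.T+[v[0],v[1],0]
        for u in proj(m,X): cv2.circle(p,tuple(np.round(u).astype(int)),0,(255,0,0),-1)
    u=proj(m,[v[0],v[1],.05])[0].astype(int)
    a=p[u[1]-50:u[1]+50,u[0]-50:u[0]+50]
    cv2.imwrite(f"pics/pz_{n}.png",cv2.resize(a,None,fx=6,fy=6,interpolation=cv2.INTER_NEAREST)[:,:,::-1])
p=D["scene"]["p"][80:220,350:530];cv2.imwrite("pics/cab.png",cv2.resize(p,None,fx=4,fy=4)[:,:,::-1])
```

```text
scene 556 [115. 117. 114.]
side 573 [115. 119. 115.]
pull [ 0.42390902 -0.23049415  2.05574858] 0.0004610724177953332 0.0006670054650859398
pull [ 0.42518116 -0.22670483  2.05835451] 0.0003280649891799486 0.0007904910356177504
pull [ 0.42376851 -0.22853805  2.05413   ] 0.001420551853793893 0.0012128218979740374
scene 6697 ((553.99560546875, 263.25115966796875), (289.4610595703125, 244.9694061279297), 84.5751724243164) [ 0.15171302  0.10909272 -0.00488541] [0.68797507 0.66588129 0.25259248]
side 20422 ((554.540771484375, 264.282470703125), (286.5244140625, 241.57647705078125), 84.52205657958984) [ 0.42241496 -0.05448373 -0.00279421] [0.79166826 0.41163206 0.25298227]
```

```bash
cd pics; python3 -c "
import cv2,numpy as np
a=cv2.imread('pz_scene.png');b=cv2.imread('pz_side.png')
cv2.imwrite('pz.png',cv2.resize(np.hstack([a,b]),(800,400)))"
```

```text
(no output)
```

View pics/pz.png

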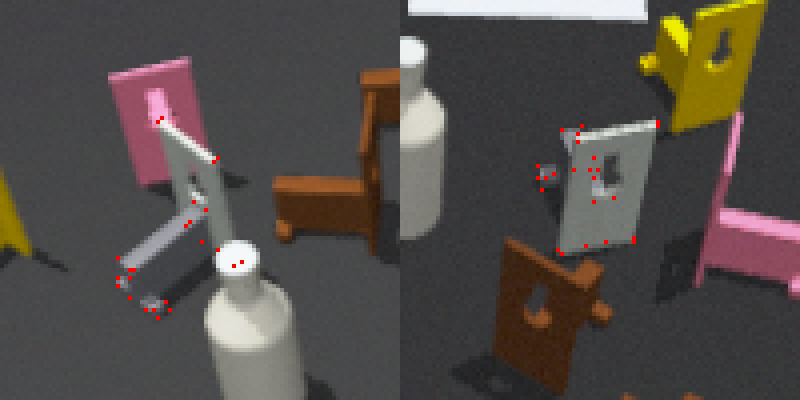

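View pics/cab.png

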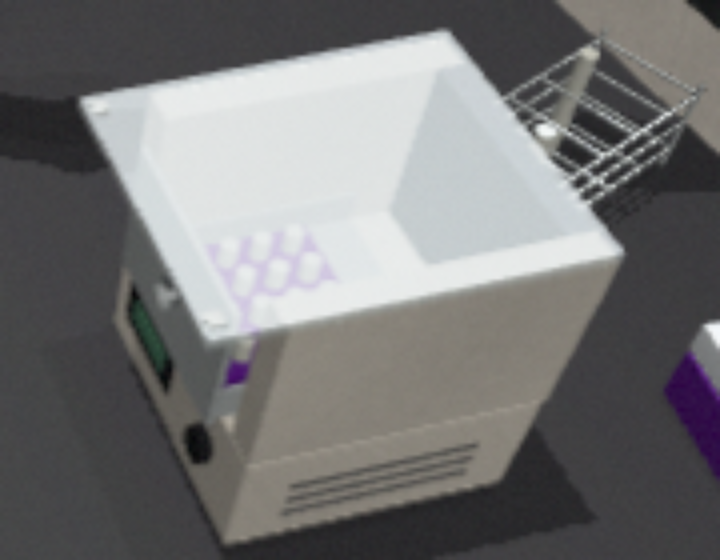

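The overlay fits the pull well (keyhole plate at side (392,187), fin toward the bottle side). In the cabinet crop the stud shows through the roof at about (165,293), which is scene (391,153). Next I'll check the wrist camera geometry, IK and the stud estimate.

```bash
cat >> h.py <<'E'
from scipy.spatial.transform import Rotation as Ro
def quat(yaw,th,s=1):
    p=np.array([np.cos(yaw),np.sin(yaw),0]);z=np.sin(th)*p-np.cos(th)*np.array([0,0,1.])
    x=s*np.array([-np.sin(yaw),np.cos(yaw),0]);y=np.cross(z,x)
    return Ro.from_matrix(np.c_[x,y,z]).as_quat()
def Rz(yaw): return Ro.from_euler('z',yaw).as_matrix()
CY=1.4757;CO=np.array([.546,.1767,0])
def cab(v,yaw=None): return CO+Rz(CY)@np.asarray(v,float)
def tcp(grasp,q,a=.011): return np.asarray(grasp)+a*Ro.from_quat(q).as_matrix()[:,2]
E
python3 - <<'E'
from h import *
import pickle
D=pickle.load(open("D.pkl","rb"))
st=bot.read_state();m=bot.camera_model("wrist");Rt=Ro.from_quat(st["orientation"]).as_matrix()
print("cam pos tool",Rt.T@(-m["R"].T@m["t"]-st["position"]),"axis",Rt.T@m["R"][2], "img down",Rt.T@m["R"][1])
m=D["scene"]["m"]
# stud ray at z=.165
def ray(m,uv,z):
    s=undist(m,uv)[0];d=m["R"].T@np.r_[s,1];o=-m["R"].T@m["t"];return o+d*(z-o[2])/d[2]
X=ray(m,[391.2,153],.165);print("stud head world",X,"cab",Rz(CY).T@(X-CO))
for n in["scene"]:
    P,uv=cloud(D[n]["m"],D[n]["d"],D[n]["t"]["tray_mid"][0]["pixels"])
    L=(P-CO)@Rz(CY); 
    for z0 in np.arange(.02,.24,.02):
        k=(L[:,2]>z0)&(L[:,2]<z0+.02); print(round(z0,2),k.sum(),np.round(np.median(L[k],0),4) if k.sum() else '')
    P,uv=cloud(D[n]["m"],D[n]["d"],D[n]["t"]["cabinet"][1]["pixels"]);L=(P-CO)@Rz(CY)
    k=(L[:,2]>.02)&(L[:,2]<.09)&(abs(L[:,1])<.1)&(L[:,0]<.05);print("low front",k.sum(),np.round(np.percentile(L[k],[10,50,90],axis=0),4))
pull=np.array([.4242,-.2287,0]);py=2.0555
for th in np.radians([35,40,45]):
  for s in(1,-1):
    q=quat(py,th,s);g=pull+Rz(py)@[-.0475,0,.032];a=bot.ik(tcp(g,q),q)
    q2=quat(CY,th,s);r=[]
    for dx,dz in((-.1,.125),(-.05,.125),(-.05,.097),(-.17,.097),(-.3,.15)):
        b=bot.ik(tcp(cab([dx-.02,0,dz]),q2),q2);r.append(None if b is None else np.round(b,2))
    print(np.degrees(th),s,None if a is None else np.round(a,2),*r,sep="\n  ")
E
```

```text
cam pos tool [ 1.33953801e-04 -8.07266774e-02 -1.57420108e-01] axis [-1.12774361e-04  3.15510024e-01  9.48922237e-01] img down [ 0.00117729  0.94892163 -0.31550968]
stud head world [0.54789    0.15073202 0.165     ] cab [-0.02567119 -0.0043472   0.165     ]
0.02 0 
0.04 0 
0.06 12 [-0.004   0.0369  0.0718]
0.08 1 [-0.002  -0.0655  0.0907]
0.1 71 [-0.0201 -0.0154  0.1159]
0.12 199 [-0.0198 -0.0485  0.13  ]
0.14 148 [-0.0203 -0.0276  0.1495]
0.16 88 [-0.0212 -0.0139  0.1662]
0.18 11 [-0.0191 -0.0837  0.1864]
0.2 0 
0.22 3 [-0.0563 -0.0326  0.2394]
low front 392 [[-0.0069 -0.0867  0.0271]
 [-0.0028 -0.016   0.0542]
 [-0.0013  0.072   0.0717]]
35.0
  1
  [-0.03  1.29  1.18  1.85 -1.04  1.63 -1.  ]
  [ 0.94  0.99 -1.25  2.12  0.61  0.56  2.49]
  [-0.67  1.01  1.18  2.19 -1.47  1.54 -1.86]
  [-0.66  1.08  1.18  2.2  -1.52  1.58 -1.82]
  [ 1.06  1.06 -1.24  2.09  0.64  0.63  2.61]
  [ 1.22  0.92 -1.14  1.97  0.28  0.81  3.08]
35.0
  -1
  [ 0.56  0.86  0.08  1.82 -0.37  1.06  1.39]
  [ 0.43  0.62 -0.39  2.14 -0.78  0.57  0.71]
  [ 0.38  0.63 -0.45  2.14 -0.8   0.5   0.65]
  [ 0.4   0.69 -0.4
[... 560 characters left out ...]
  0.74 -0.56  2.15 -0.84  0.45  0.76]
  [ 0.55  0.71 -0.33  2.11 -0.82  0.67  0.92]
  [ 0.69  0.65 -0.23  1.98 -0.64  0.93  0.89]
45.0
  1
  [ 0.03  1.37  1.18  1.75 -0.99  1.81 -0.99]
  [-0.49  1.1   1.18  2.17 -1.46  1.79 -1.69]
  [-0.58  1.1   1.18  2.19 -1.52  1.77 -1.75]
  [-0.5   1.02  0.99  2.19 -1.52  1.59 -1.74]
  [-0.35  1.18  1.18  2.13 -1.42  1.83 -1.57]
  [-0.12  1.09  1.18  2.   -1.22  1.83 -1.55]
45.0
  -1
  [ 0.62  0.94  0.03  1.72 -0.35  1.24  1.38]
  [ 0.56  0.71 -0.46  2.13 -0.89  0.65  0.89]
  [ 0.53  0.72 -0.56  2.14 -0.92  0.55  0.84]
  [ 0.59  0.8  -0.64  2.14 -0.85  0.46  0.81]
  [ 0.63  0.76 -0.39  2.09 -0.83  0.71  0.96]
  [ 0.76  0.69 -0.29  1.96 -0.65  0.97  0.91]
```

Run:
```python
from h import *
import pickle
D=pickle.load(open("D.pkl","rb"))
P,_=cloud(D["side"]["m"],D["side"]["d"],D["side"]["t"]["pull_grip"][1]["pixels"]);P2,_=cloud(D["scene"]["m"],D["scene"]["d"],D["scene"]["t"]["pull_grip"][2]["pixels"])
for p in(P,P2):
    p=p[p[:,2]>.01];print("yellow",np.round(np.percentile(p,[3,97],axis=0),3))
pull=np.array([.4242,-.2287,0]);py=2.0555;th=np.radians(40)
q=quat(py,th,-1);g=pull+Rz(py)@[-.0475,0,.032];T=tcp(g,q);z=Ro.from_quat(q).as_matrix()[:,2]
print(T,bot.ik(T-.2*z,q))
st=bot.read_state();p=st["position"].copy();p[2]=.44
bot.line_to(p,rate=.3)
bot.command_gripper(.6)
print(bot.read_state()["clock"])
qm=quat(1.2,.3,-1)
print(bot.ik([.6,.0,.42],qm))
bot.move_pose([.6,0,.42],qm);s=bot.read_state();print(s["clock"],s["position"])
bot.move_pose(T-.2*z,q);s=bot.read_state();print(s["clock"],s["position"],s["joint_pos"])
p,d=bot.read_camera("wrist");cv2.imwrite("pics/w1.png",p[:,:,::-1])
```

```text
yellow [[ 0.336 -0.434  0.012]
 [ 0.403 -0.363  0.124]]
yellow [[ 0.339 -0.446  0.012]
 [ 0.407 -0.367  0.125]]
[ 0.4430379  -0.2644724   0.02357351] [ 0.53747846  0.84788801  0.29030512  1.4310655  -0.39180161  1.59290988
  1.43033815]
2.575
[-0.5166102   0.2782118   0.77073366  1.75009364 -0.52948551  1.19669659
  0.05904773]
5.15 [0.60030068 0.00172235 0.41984509]
6.8667 [ 0.50442046 -0.37716965  0.17743053] [ 0.38118689  0.90703708  0.58941075  1.43894218 -0.54243857  1.66372581
  1.59729933]
```

View pics/w1.png

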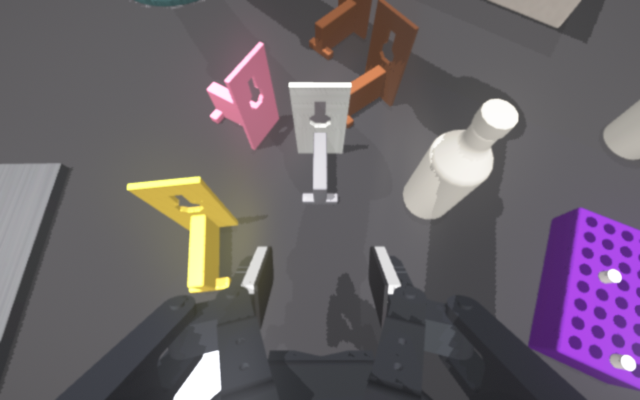

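The wrist view shows the grey pull ahead with its fin at column 320, midway between the fingers (258 and 384). Yellow stays clear on the left, so I'll go in and grasp.

Run:
```python
from h import *
pull=np.array([.4242,-.2287,0]);py=2.0555;th=np.radians(40)
q=quat(py,th,-1);g=pull+Rz(py)@[-.0475,0,.032];T=tcp(g,q)
z=Ro.from_quat(q).as_matrix()[:,2]
bot.line_to(T-.04*z,q,rate=.15)
bot.line_to(T,q,rate=.06)
s=bot.read_state();print(s["clock"],s["position"]-T,s["force"])
bot.command_gripper(0.0);s=bot.read_state();print(s["clock"],s["position"]-T,s["force"],s["width"])
p,d=bot.read_camera("wrist");cv2.imwrite("pics/w2.png",p[:,:,::-1])
p,d=bot.read_camera("side");cv2.imwrite("pics/s2.png",cv2.resize(p[130:260,320:480],None,fx=5,fy=5)[:,:,::-1])
```

```text
8.95 [ 1.30609367e-04 -2.70768805e-04  3.48275807e-05] [-0.02464353 -0.12369167  0.11486277]
9.3583 [ 0.00043022 -0.00053157  0.00035209] [ 0.28982143 -1.01094645  2.11182162] 0.1716731397216925
```

View pics/w2.png

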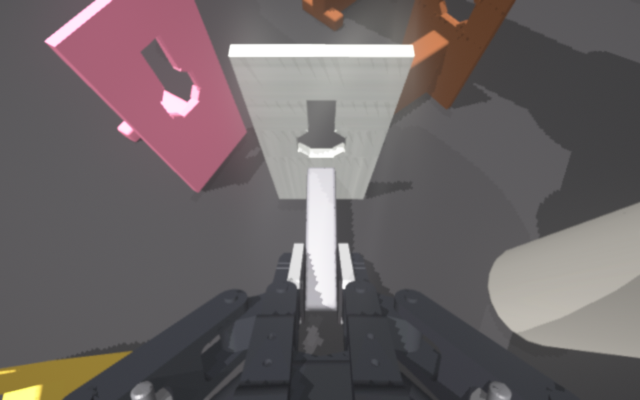

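View pics/s2.png

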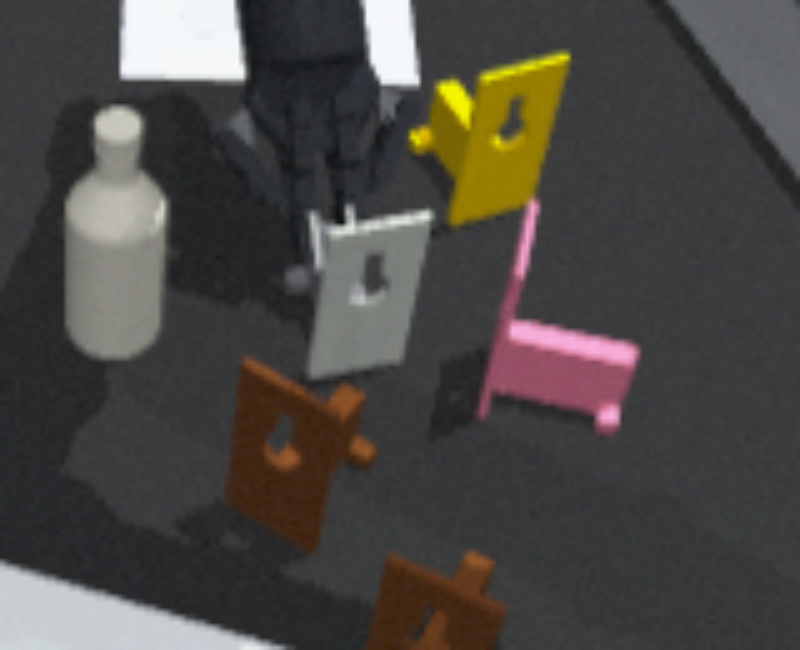

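Grasp is centred: plate edges at columns 231 and 413 in the wrist view, mid 322. Now I'll lift it and carry it to a look pose in front of the cabinet.

```bash
cat >> h.py <<'E'
TH=np.radians(40);QC=quat(CY,TH,-1)
def T4(v,lat=0.): # TCP for pull origin at cab coords v
    return tcp(cab(np.asarray(v,float)+[-.0475,0,.032]),QC)
def pose(): # actual pull origin in cab coords from state
    s=bot.read_state();z=Ro.from_quat(s["orientation"]).as_matrix()[:,2]
    return Rz(CY).T@(s["position"]-.011*z-CO)-[-.0475,0,.032], Rz(CY).T@s["force"], s
E
python3 - <<'E'
from h import *
s=bot.read_state();p=s["position"].copy();p[2]+=.17
bot.line_to(p,rate=.2)
bot.line_to(T4([-.13,-.004,.15]),QC,rate=.2)
bot.line_to(T4([-.10,-.004,.07]),QC,rate=.12)
bot.wait(.2)
a,f,s=pose();print(s["clock"],a,f,s["wrist_torque"],s["width"],s["joint_pos"])
import pickle
W={}
for n in["wrist","scene","side"]:
    m=bot.camera_model(n);p,d=bot.read_camera(n);W[n]=(p,d,m);cv2.imwrite(f"pics/{n}3.png",p[:,:,::-1])
pickle.dump(W,open("W3.pkl","wb"))
p=W["scene"][0][100:220,310:470];cv2.imwrite("pics/scene3z.png",cv2.resize(p,None,fx=5,fy=5,interpolation=cv2.INTER_CUBIC)[:,:,::-1])
E
```

```text
13.1 [-0.10043539 -0.00448458  0.0707054 ] [ 0.96517859 -0.72425091 -1.36920254] [-0.97155096  0.03703302  0.0109854 ] 0.16741362618865901 [-0.11542797  0.7472541   0.50172023  2.14676502 -1.27116781  1.09432412
  1.28718007]
```

View pics/wrist3.png

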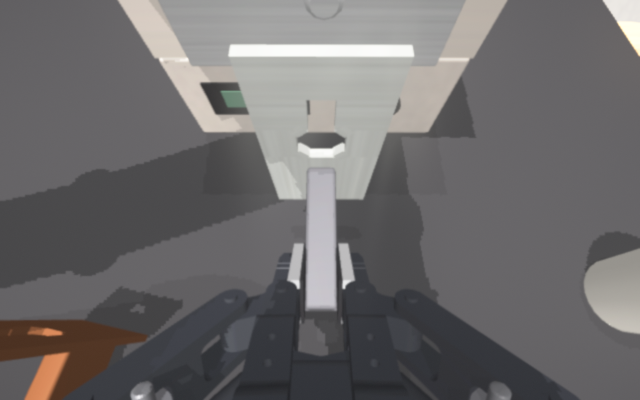

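View pics/scene3z.png

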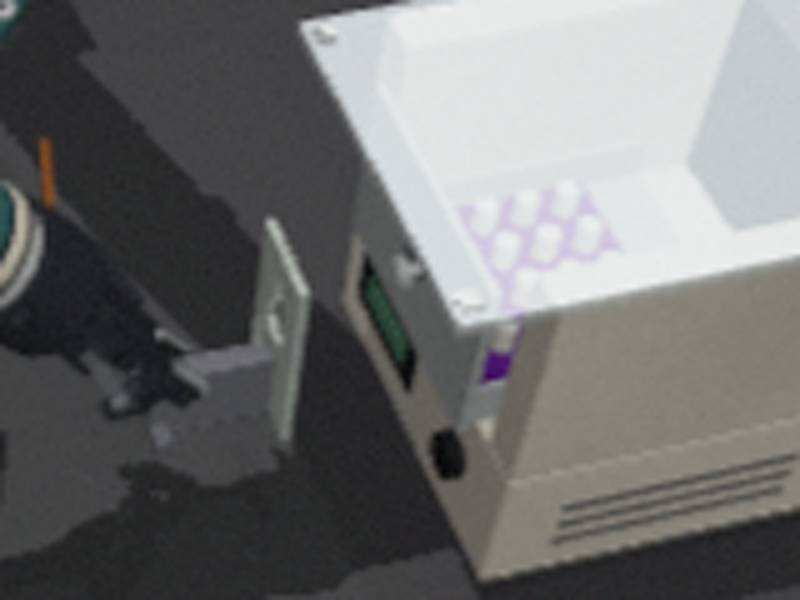

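The wrist view shows the stud head's lower rim at about (324,5), cut off by the picture top. The plate's top edge spans 231–413 and the hole 298–345. I'll zoom in to measure it.

Run:
```python
from h import *
import pickle
W=pickle.load(open("W3.pkl","rb"));p,d,m=W["wrist"]
cv2.imwrite("pics/wz.png",cv2.resize(p[0:75,225:420],None,fx=4,fy=4,interpolation=cv2.INTER_CUBIC)[:,:,::-1])
g=p.astype(float).mean(2)
for r in(2,5,8,12,16): print(r,np.round(g[r,300:348]).astype(int))
for r in(50,54,62,75): 
    e=np.abs(np.diff(g[r]));print(r,[ (i,int(np.diff(g[r])[i])) for i in np.nonzero(e>12)[0] if 220<i<430])
def dep(u,v): return d[v,u]
P,_=cloud(m,d,np.ones_like(d,bool)&(np.indices(d.shape)[0]<30)&(np.abs(np.indices(d.shape)[1]-323)<60))
L=(P-CO)@Rz(CY);print(np.round(np.percentile(L,[5,25,50,75,95],axis=0),4))
for uv in((322,50),(250,50),(400,50),(270,80),(380,80),(322,180)):
    X=pts(m,[uv],[d[uv[1],uv[0]]]);print(uv,d[uv[1],uv[0]],np.round(((X-CO)@Rz(CY))[0],4))
```

```text
2 [160 160 159 157 153 153 155 158 161 162 159 158 158 157 157 157 157 157
 157 157 157 157 157 157 157 157 157 157 157 157 157 157 157 157 158 157
 157 157 156 155 155 157 158 158 159 160 159 159]
5 [159 159 159 158 155 148 145 149 153 158 161 161 161 162 161 161 161 161
 162 161 161 161 162 162 161 162 162 161 162 161 162 161 161 161 161 162
 161 161 157 150 149 149 152 156 158 158 158 159]
8 [164 164 163 164 162 155 144 139 140 144 155 162 164 165 165 165 165 165
 165 166 165 165 166 165 165 165 165 166 166 166 165 165 165 165 165 165
 165 159 147 142 141 144 156 162 163 163 163 163]
12 [166 167 167 167 167 167 166 162 153 144 138 144 153 161 164 165 165 165
 165 164 165 166 165 165 165 166 166 166 166 166 166 166 165 165 164 158
 148 141 142 151 161 165 167 167 167 167 167 167]
16 [162 162 162 163 162 162 162 161 162 162 161 160 153 144 139 142 149 155
 157 159 160 161 161 162 161 162 161 160 160 158 156 151 144 141 143 151
 158 162 162 162 162 162 162 162 162 162 163 163]
50 [(np.int64(227), 18), (np.int64(228), 44), (np.int64(229), 20), (np.int64(412), -30), (np.int64(413), -34)]
54 [(np.int64(227), 37), (np.int64(228), 29), (np.int64(412), -13), (np.int64(413), -43), (np.int64(414), -24)]
62 []
75 []
[[-0.0342 -0.0371  0.1392]
 [-0.0188 -0.0234  0.1434]
 [-0.0181 -0.0061  0.1487]
 [-0.0176  0.011   0.155 ]
 [-0.0169  0.0247  0.1651]]
(322, 50) 0.09612993 [-0.0992 -0.0053  0.1956]
(250, 50) 0.09681188 [-0.0986  0.0184  0.1951]
(400, 50) 0.0970597 [-0.0984 -0.031   0.1949]
(270, 80) 0.10574325 [-0.1012  0.0133  0.1844]
(380, 80) 0.10460497 [-0.102  -0.0259  0.1854]
(322, 180) 0.16177312 [-0.1105 -0.0056  0.1205]
```

View pics/wz.png

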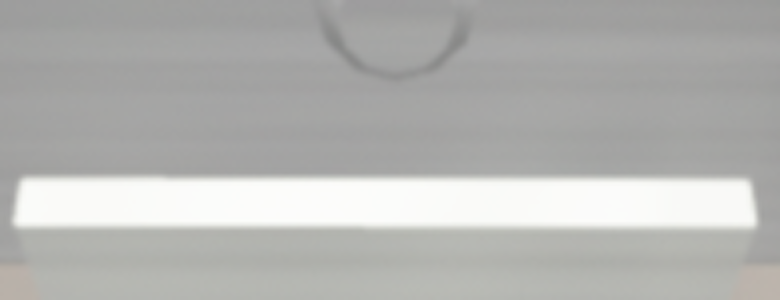

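The head is centred at column 323.4 and the plate at 320.7, so the stud is about 1.4 mm toward −y of the plate. The tray front is about 18 mm out. I'll correct sideways, raise, and advance while feeling for contact.

Run:
```python
from h import *
Y=-.0055;Z=.0925
bot.line_to(T4([-.085,Y,Z]),QC,rate=.1)
bot.line_to(T4([-.045,Y,Z]),QC,rate=.06)
bot.wait(.3)
a,f0,s=pose();print(s["clock"],np.round(a,4),np.round(f0,2))
for x in np.arange(-.042,-.0225,.002):
    bot.line_to(T4([x,Y,Z]),QC,rate=.02)
    a,f,s=pose();print(round(s["clock"],2),round(x,4),np.round(a,4),np.round(f-f0,2))
    if abs(f-f0)[0]>4 or np.linalg.norm(f-f0)>6: print("contact");break
for n in["wrist","scene"]:
    p,d=bot.read_camera(n);cv2.imwrite(f"pics/{n}4.png",p[:,:,::-1])
cv2.imwrite("pics/scene4z.png",cv2.resize(p[100:220,310:470],None,fx=5,fy=5,interpolation=cv2.INTER_CUBIC)[:,:,::-1])
```

```text
14.7833 [-0.0454 -0.0056  0.0925] [ 0.57 -0.29 -2.28]
15.08 -0.042 [-0.0417 -0.0054  0.0925] [-0.5  -0.72  0.58]
15.33 -0.04 [-0.0398 -0.0054  0.0925] [-0.73  0.05  0.15]
15.58 -0.038 [-0.0378 -0.0054  0.0925] [ 0.06  1.11 -0.53]
15.83 -0.036 [-0.0358 -0.0054  0.0925] [-0.52 -0.22  0.13]
16.08 -0.034 [-0.0338 -0.0054  0.0925] [-0.4   0.37  0.31]
16.33 -0.032 [-0.0318 -0.0054  0.0925] [-0.64  0.31  0.6 ]
16.58 -0.03 [-0.0298 -0.0054  0.0925] [-1.02  0.43  0.29]
16.83 -0.028 [-0.0278 -0.0055  0.0925] [-1.32 -0.2   0.85]
17.08 -0.026 [-0.0258 -0.0054  0.0925] [-0.52  0.63  1.23]
17.33 -0.024 [-0.0238 -0.0054  0.0925] [-0.91  0.7   0.27]
```

View pics/wrist4.png

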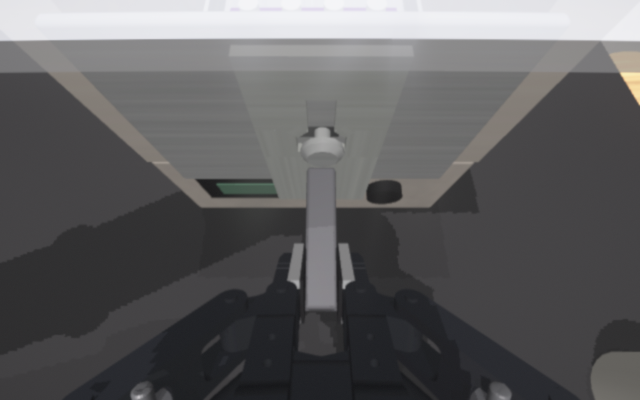

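View pics/scene4z.png

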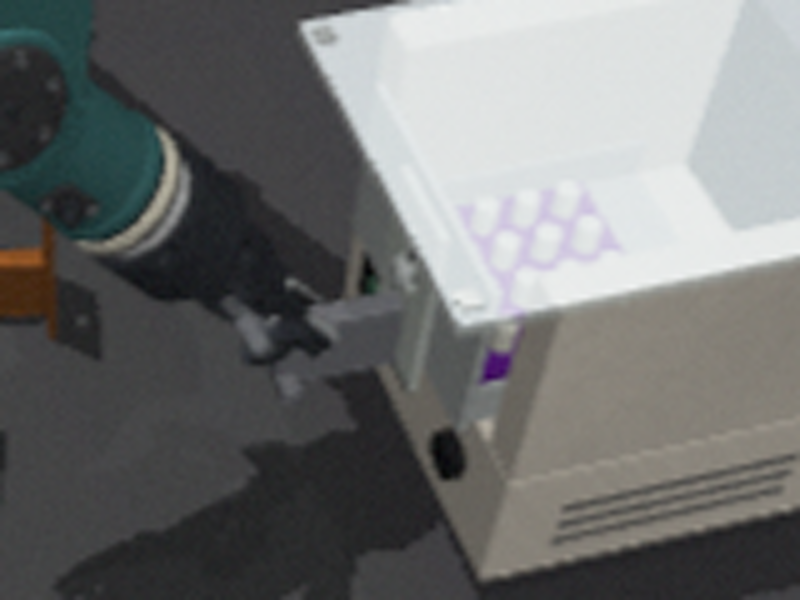

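The wrist picture shows the head standing through the large hole, centred in it at (322,148), with no contact force. Now I'll let the pull down, feeling for the slot's end.

Run:
```python
from h import *
Y=-.0055
bot.line_to(T4([-.0228,Y,.0925]),QC,rate=.02);bot.wait(.2)
a,f0,s=pose();print(np.round(a,4),np.round(f0,2))
for z in list(np.arange(.0895,.069,-.003))+list(np.arange(.068,.0625,-.001)):
    bot.line_to(T4([-.0228,Y,z]),QC,rate=.025)
    a,f,s=pose();print(round(s["clock"],2),round(z,4),np.round(a,4),np.round(f-f0,2))
    if abs(f-f0)[2]>4 or np.linalg.norm(f-f0)>5: print("contact");break
bot.wait(.1);a,f,s=pose();print(np.round(a,4),np.round(f-f0,2))
for n in["wrist","scene"]:
    p,d=bot.read_camera(n);cv2.imwrite(f"pics/{n}5.png",p[:,:,::-1])
cv2.imwrite("pics/scene5z.png",cv2.resize(p[100:220,310:470],None,fx=5,fy=5,interpolation=cv2.INTER_CUBIC)[:,:,::-1])
```

```text
[-0.0228 -0.0055  0.0925] [-0.03 -0.11 -1.73]
18.15 0.0895 [-0.0228 -0.0054  0.0893] [-0.43  0.4   0.06]
18.42 0.0865 [-0.0228 -0.0054  0.0863] [-0.29 -0.2   1.04]
18.68 0.0835 [-0.0228 -0.0054  0.0833] [ 0.55  0.39 -0.9 ]
18.95 0.0805 [-0.0228 -0.0054  0.0803] [ 0.42 -0.03 -0.23]
19.22 0.0775 [-0.0228 -0.0054  0.0773] [0.35 0.45 0.38]
19.48 0.0745 [-0.0228 -0.0054  0.0743] [ 0.41  0.73 -0.29]
19.75 0.0715 [-0.0228 -0.0054  0.0713] [-0.47  0.38 -0.01]
20.04 0.068 [-0.0228 -0.0054  0.0678] [ 0.69 -0.24 -0.15]
20.29 0.067 [-0.0228 -0.0055  0.067 ] [0.63 0.39 0.18]
20.54 0.066 [-0.0228 -0.0055  0.066 ] [ 0.8   0.33 -0.01]
20.79 0.065 [-0.0227 -0.0056  0.0652] [ 0.26 -0.27  0.94]
21.04 0.064 [-0.0223 -0.0056  0.0647] [-0.47 -0.3   5.1 ]
contact
[-0.0223 -0.0057  0.0646] [-0.31  1.18  4.93]
```

View pics/wrist5.png

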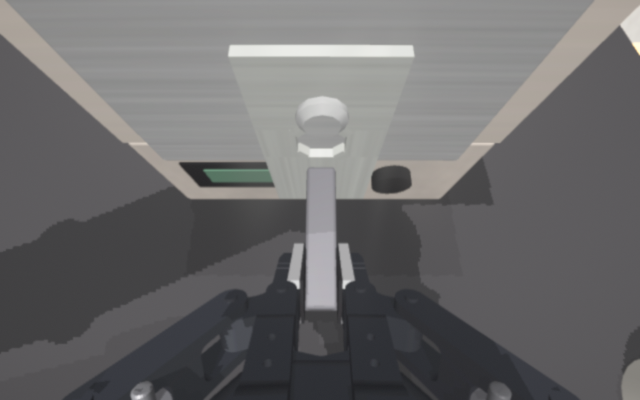

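View pics/scene5z.png

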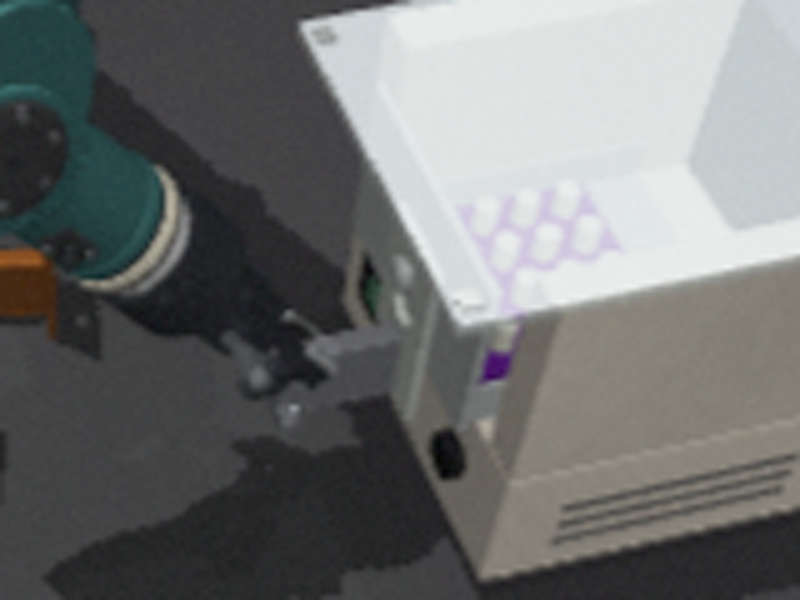

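The stud is home in the slot: contact came at z = 0.0647, as predicted (0.065). The head sits above the hole, in front of the plate, at (322,117). Next I'll draw the tray out, slowing towards the stop.

Run:
```python
from h import *
Y=-.0056;Z=.0645
bot.line_to(T4([-.0228,Y,Z]),QC,rate=.02);bot.wait(.15)
a,f0,s=pose();print(np.round(a,4),np.round(f0,2))
xs=[-.026,-.03]+list(np.arange(-.045,-.111,-.015))+list(np.arange(-.112,-.14,-.002))
px=-.0228
for x in xs:
    bot.line_to(T4([x,Y,Z]),QC,rate=.05 if abs(x-px)>.01 else .015);px=x
    a,f,s=pose();print(round(s["clock"],2),round(x,4),np.round(a,4),np.round(f-f0,2))
    if f[0]-f0[0]>13: print("stop");break
bot.wait(.15);a,f,s=pose();print(s["clock"],np.round(a,4),np.round(f-f0,2))
for n in["wrist","scene"]:
    p,d=bot.read_camera(n);cv2.imwrite(f"pics/{n}6.png",p[:,:,::-1])
cv2.imwrite("pics/scene6z.png",cv2.resize(p[100:220,310:470],None,fx=5,fy=5,interpolation=cv2.INTER_CUBIC)[:,:,::-1])
```

```text
[-0.0225 -0.0056  0.0647] [ 1.76 -0.2   3.76]
22.01 -0.026 [-0.0253 -0.0054  0.0647] [1.33 0.84 0.82]
22.43 -0.03 [-0.0295 -0.0054  0.0647] [ 3.51 -0.02  2.51]
22.88 -0.045 [-0.0456 -0.0055  0.0646] [0.67 2.17 2.76]
23.32 -0.06 [-0.0607 -0.0054  0.0646] [1.25 0.94 1.67]
23.77 -0.075 [-0.0757 -0.0054  0.0646] [-0.18  0.83  1.89]
24.23 -0.09 [-0.0907 -0.0054  0.0646] [ 0.53 -0.12  1.8 ]
24.68 -0.105 [-0.1057 -0.0054  0.0646] [0.24 0.65 2.62]
25.29 -0.112 [-0.1117 -0.0053  0.0647] [2.01 0.04 1.59]
25.57 -0.114 [-0.1137 -0.0053  0.0647] [ 1.97 -0.37  1.71]
25.86 -0.116 [-0.1157 -0.0053  0.0647] [ 3.92 -0.05  2.18]
26.14 -0.118 [-0.1177 -0.0053  0.0647] [ 1.81 -0.13  2.18]
26.43 -0.12 [-0.1197 -0.0053  0.0647] [ 2.29 -0.29  1.57]
26.71 -0.122 [-0.1217 -0.0053  0.0647] [2.19 0.86 1.52]
26.99 -0.124 [-0.1237 -0.0053  0.0647] [ 2.67 -0.07  1.63]
27.27 -0.126 [-0.1257 -0.0053  0.0647] [3.   0.17 2.19]
27.56 -0.128 [-0.1277 -0.0053  0.0647] [2.11 0.3  1.46]
27.84 -0.13 [-0.128  -0.0053  0.0649] [ 6.25 -1.04  0.18]
28.12 -0.132 [-0.1281 -0.0052  0.0651] [ 9.61 -1.5  -0.83]
28.41 -0.134 [-0.1286 -0.0052  0.0654] [13.23 -1.18  0.83]
stop
28.5583 [-0.1285 -0.0052  0.0655] [12.07 -0.92  0.74]
```

View pics/wrist6.png

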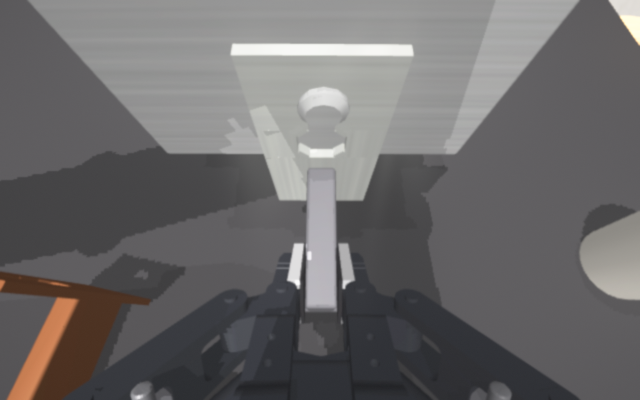

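View pics/scene6z.png

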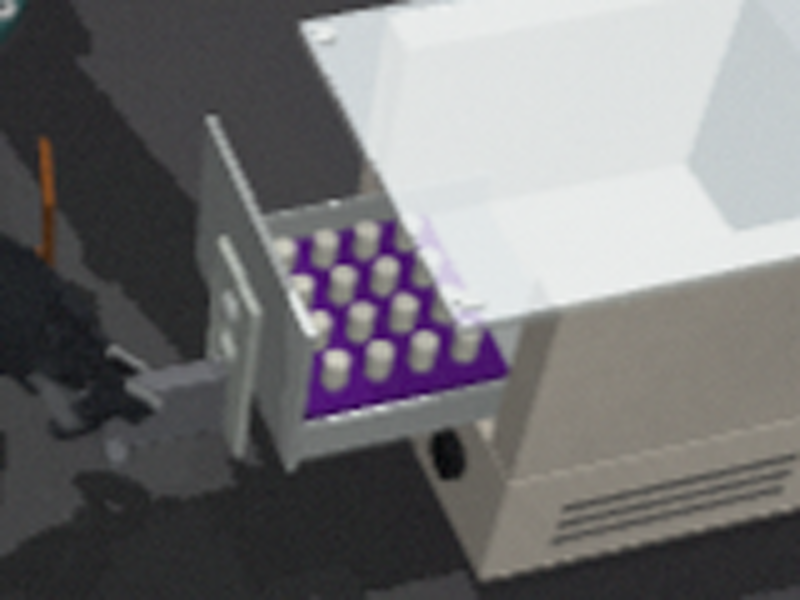

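The stop was felt at x ≈ −0.128, just where predicted, with force rising to about 13 N and no further travel. I'll relax, release and back off.

Run:
```python
from h import *
bot.line_to(T4([-.1284,-.0053,.0645]),QC,rate=.02);bot.wait(.2)
a,f,s=pose();print(s["clock"],np.round(a,4),np.round(f,2))
bot.command_gripper(.35);bot.wait(.2)
a,f,s=pose();print(s["clock"],np.round(a,4),np.round(f,2),s["width"])
bot.command_gripper(.6)
p,d=bot.read_camera("wrist");cv2.imwrite("pics/wrist7.png",p[:,:,::-1])
z=Ro.from_quat(QC).as_matrix()[:,2];T=T4([-.1284,-.0053,.0645])
bot.line_to(T-.05*z,QC,rate=.06);bot.line_to(T-.13*z,QC,rate=.15);bot.wait(.5)
import pickle;W={}
for n in["wrist","scene","side"]:
    m=bot.camera_model(n);p,d=bot.read_camera(n);W[n]=(p,d,m);cv2.imwrite(f"pics/{n}8.png",p[:,:,::-1])
pickle.dump(W,open("W8.pkl","wb"))
p=W["scene"][0]
cv2.imwrite("pics/scene8z.png",cv2.resize(p[100:220,310:470],None,fx=5,fy=5,interpolation=cv2.INTER_CUBIC)[:,:,::-1])
p,d,m=W["wrist"];P=pts(m,np.indices((400,640))[::-1].reshape(2,-1).T,d.ravel());L=((P-CO)@Rz(CY)).reshape(400,640,3)
k=(L[...,2]>.17)&(L[...,2]<.21)&(abs(L[...,1])>.045)&(abs(L[...,1])<.09)&(L[...,0]<-.05);print("tray front x",k.sum(),np.median(L[k],0) if k.any() else 0)
print(bot.read_state()["clock"],bot.read_state()["force"])
```

```text
29.2917 [-0.1281 -0.0053  0.065 ] [ 3.78 -0.61  6.42]
29.7917 [-0.129  -0.0052  0.0641] [0.33 0.11 0.48] 0.34960438815859896
tray front x 4442 [-0.1189559   0.04503818  0.19245472]
32.5 [1.04185777 0.80552392 0.52752418]
```

View pics/wrist8.png

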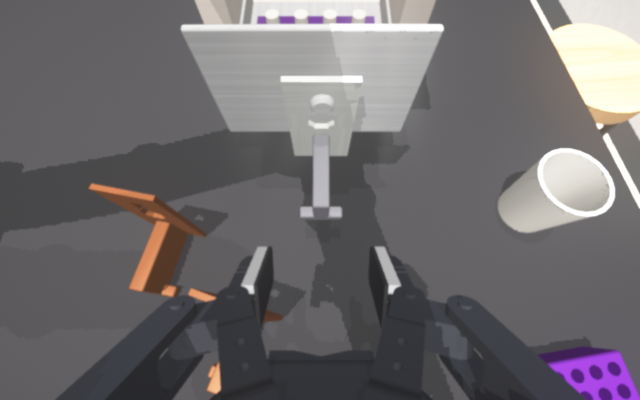

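View pics/scene8.png

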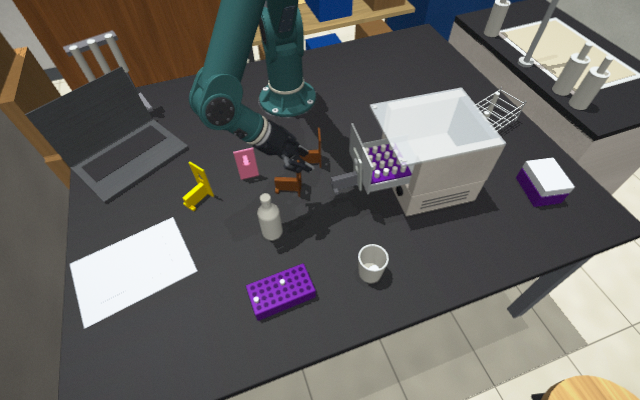

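View pics/scene8z.png

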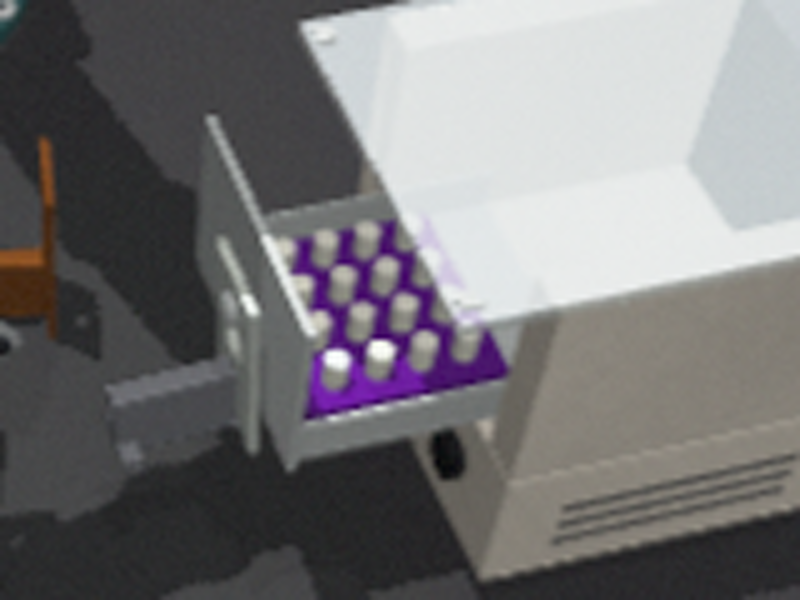

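The tray is out to its stop and the pull hangs on the stud with its head over the slot at wrist (321,102). The bottle, beaker, rack and look-alikes are unchanged and the gripper is clear, so I'm handing in.

```bash
python3 -c "
from rig import bot
print(bot.sign_off(),bot.read_state()['clock'])"
```

```text
the job is handed in; nothing more can be done
the job is handed in; nothing more can be done
```

The tray is drawn out to its stop and the pull hangs locked on the stud. I handed the job in at about 32.5 s.

- **Engaging the pull:** I gripped the grey pull by its fin and centred it sideways on the stud with the wrist camera. The head passed through the large hole at the first try, with no contact force seen. I then let the pull down 28 mm until about 5 N showed the stud home in the slot.
- **Drawing the tray:** I drew it out until it stopped moving and the force rose to about 13 N. Then I relaxed, opened the fingers and backed off.
- **Last checks:** The wrist camera put the tray front about 119 mm out. That agrees with the 120 mm stop within the 2–3 mm uncertainty of my cabinet estimate. The last pictures show the pull hanging with the stud's head over the slot. The wash bottle, beaker, rack and look-alikes look unmoved, and the gripper is clear with the force reading near zero. No check failed or disagreed.

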